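# Lift a freshly lacquered disc onto the drying rack with a spatula

### The arm

A 6-joint arm with a two-finger parallel gripper is mounted at the origin on the work surface. World frame = base frame: x ahead of the robot, y to its left, z up, the work surface at z = 0. Lengths are in m, angles in degrees, forces in N, time in s.
With the tool pointing down it reaches from about 0.375 to 0.9 m from the base axis. Payload 3.1 kg.
Tool frame: the origin (TCP) lies at the very end of the fingers, on their centre line; the grasp point (between the pads) lies 19 mm behind it (bot.tcp_to_grasp is the distance from the TCP to the grasp point, in m); z points along the fingers, y is the line along which they close (so a half turn about z gives the same grasp; the last joint's range is limited). The gripper opens to 87 mm and grips with 3 to 60 N. Pads are 19 mm wide; open, the fingers measure 117 mm over their backs; the gripper's body (75 mm by 190 mm) begins 51 mm behind the grasp point.
Start: joints at [63.455, 30.224, 82.088, -0, 67.689, -10.227], TCP at [0.176, 0.6, 0.223] pointing down, gripper open.
Joint ranges: [-176.69, 176.69], [-43.24, 126.21], [12.49, 139.97], [-82, 262], [0, 151.66], [-163.58, 163.58]. Speed limits (degrees/s): [159.86, 159.86, 180, 180, 180, 180].

### API

Orientations are given as a 3x3 rotation matrix whose columns are the frame's x, y, z axes.
In Python, from rig import telemetry, capture, camera_info, job, bot gives the robot as it stands. The module is installed in compiled form; this text tells all that it offers.
- The arm moves only by the tool carry_out, never from a script. Its argument "deltas" is a list that holds one entry, the list of rows, each a list of 7 numbers: the shift along the tool's x, y, z scaled (see below), then the turn, a rotation vector about the tool's x, y, z scaled (see below), then the closure, from -1 (fully open) to 1 (shut). In form: [[[dx, dy, dz, ax, ay, az, claw], ...]]. A call has exactly 10 rows; each row is the pose to reach, as a shift and turn from the pose commanded when the call began, along the tool's axes at that moment, turning the shorter way round; what a row does not reach only later rows make up. The controller multiplies each number of a shift by 15 cm and each number of a turn by 360 degrees. A row lasts 1/12 s, in which the tool goes at most 41.7 mm and 7.16 degrees, less where a joint would pass 70% of its speed; a pose out of reach is approached as far as the arm can. A call with a number of a shift or a turn outside -1 to 1 is refused whole. A call with a gripper value outside its range is refused whole. The fingers move at their own pace and stop on an object; the grip force is fixed at half the most. Time passes only in rows, so rows that repeat a pose let the fingers close, or fill a call up. It gives the time, the measured TCP pose, the force, the opening and the grip force at its end, in the units of the state.
- telemetry.read_state(): the state, without advancing time (a new reading comes with each control period).
- capture(name): name is "scene" or "top"; returns the picture (400x640x3 uint8, red, green, blue); there is no depth.
- camera_info(name): a dict with "mtx" (3x3 intrinsics, pixels), "cam_to_world" (4x4, takes a point from camera to world coordinates). Camera axes: x right, y down, z forward; pixel columns grow to the right and rows downward; lengths in m; the calibration is good to about 2 mm. A picture is of the moment at which its call begins. camera_info takes no time and is no camera call.
- job.hand_in(): hands the job in; it is judged then, once.
The state is a dict: "time_s": time; "joint_positions": joint angles; "qvel": joint speeds; "tau": joint torques, N m; "position": TCP position; "tcp_rot": TCP orientation; "force": force on the tool from outside, world axes, zero at the start; "moment": the same for the moment, N m; "opening": opening from 0.0 (shut) to 1.0 (fully open); "grasp_force": force on a finger pad.
Only numpy, scipy, OpenCV 4.12 (cv2) and the standard library are available. Lean on these libraries where they do the work, as an engineer would, in place of code of your own. Each camera call takes 0.05 s, during which the arm holds its last target. There are 200 camera calls.

### The job

The embossed metal disc lying on the plywood stop board has wet lacquer on it, so the hand must never touch it. Take the spatula from its rest, feel for the board with the blade's front edge, pressing only lightly, slide the blade under the disc without forcing it (the two dogs on the board will hold it back), lift it off and set it gently, centred and level, face up, on the two rails of the drying rack. Then take the blade out from under it and lay the spatula back in its rest; leave the hammer, the jar and the spool where they are.

Things in the scene. Friction and masses are not known exactly. Their poses are not given: they have to be found in the camera images.
- spatula: Loose cranked spatula, 0.22 kg. Origin: on the centre line of its handle at the best place to grip (from above, across y); x towards the blade, z up. Handle: straight wooden bar 14 mm wide (y), 24 mm tall (z = -12 to 12), x = -70 to 60 mm. A neck 16 mm wide goes down from (x 54, z -6) to the blade's heel (x 81, z -40). It can pitch a little in the grip under load.
- disc: Loose aluminium disc, rings of punched dots on its face, about 0.15 kg, 130 mm across, 9 mm thick overall plus a low boss. Origin: centre of its underside, z up out of its face. The underside is flat to radius 52 mm, then rises conically to the rim (radius 65 mm), whose lower edge is 3 mm above what the disc lies on. It slides on the board when pushed.
- board: Fixed plywood stop board that the disc lies on; its top stands 12 to 20 mm above the bench, at z = 20 mm in its frame, x = -140 to 80, y = -80 to 80 mm. x points from the open side, where the spatula comes in, towards the dogs; z up. Two round steel dogs (16 mm diameter, 24 mm high) stand at x = 48, y = -55 and +55 mm; the blade's front passes between them.
- rack: Fixed steel drying rack; origin at the centre of its foot, on the bench, z up. Two rails along x, 110 mm long, 8 mm wide, centred at y = -46 and +46 mm, tops at z = 60 mm; 84 mm clear between them, open at both ends, nothing between above z = 6 mm (foot plate 120 by 110 mm). x points about as the board's: bring the spatula in heading along +x. The disc belongs centred over the origin.
- hammer: Loose hammer, 260 mm long, lying on the bench at the robot's left. Leave alone. Origin: about the middle.
- jar: Loose closed amber jar, 60 mm diameter, 75 mm high, standing on the bench at the robot's left. Leave alone. Origin: centre of its underside.
- spool: Loose copper spool, 64 mm diameter, 40 mm high, standing on the bench at the far right. Leave alone. Origin: centre of its underside.
- board_seat (a point): Point on the board's top where the centre of the disc comes to rest once pushed against both dogs: straight above the board's origin, same axes. The disc starts 3 to 25 mm short of it (-x) and up to 8 mm off in y.
- blade_heel (a point): Where the blade is riveted on, mid heel: 75 mm ahead of and 40 mm below the spatula's origin, same axes. From here the flat steel blade (100 long, 64 wide, 2 mm thick, its top at this point) runs along x but bent up or down by an unknown angle up to 0.1 rad: its front edge is up to 10 mm off; feel for it. The neck stops the disc's rim: the front gets to 20-30 mm past the disc's centre.
- rest: Fixed wooden rest in which the spatula's handle lies; origin at the centre of its foot (120 by 50 mm), on the bench, z up, x as the spatula lying in it. Two posts, 8 mm thick, at x = -45 and +45 mm hold the handle's underside 50 mm above the bench between cheeks 18 mm apart and 12 mm high (to z = 62 mm).
- rest_seat (a point): Where the spatula's origin lies when the spatula is in its rest: 62 mm above the origin of the rest, same axes. The free space between the posts is for the fingers.

How it is judged (in metres and radians):
On the way, in this order (a step that is already met when the one before it is completed fails the run):
1. the disc rides on the spatula's blade, lifted clear of the board (z of disc in the frame of board above 0.045 m and contact force between disc and spatula above 0.3 N and contact force between disc and board below 0.05 N and angle between disc's own z axis and vertical below 0.3 rad), for 0.3 s.
2. the disc rests on the rack's rails, off the spatula (horizontal distance between disc and rack below 0.02 m and contact force between disc and rack above 0.3 N and contact force between disc and spatula below 0.05 N), for 0.2 s.
At the end, for the whole second after the job is handed in: Disc still, level (0.06 rad), face up on both rails, centre within 20 mm of the rack's in plan, underside 57 to 64 mm above its foot, off the spatula; spatula still in the notches of its rest, origin within 20 mm in plan and 4 mm in height of its seat, level (0.08 rad) (horizontal distance between disc and rack below 0.02 m and z of disc in the frame of rack between 0.057 and 0.064 m and angle between disc's own z axis and vertical below 0.06 rad and contact force between disc and spatula below 0.05 N and linear speed of each of disc, spatula below 0.02 m/s and horizontal distance between spatula and rest_seat below 0.02 m and z of spatula in the frame of rest_seat between -0.004 and 0.004 m and angle between spatula's own z axis and vertical below 0.08 rad and angle between the x axis of spatula and the x axis of rest, either way round below 0.2 rad); the robot touches nothing.
It fails at once if the hand touches the wet disc (contact force between any of the fingers, the arm and disc above 0.3 N).
It fails at once if the disc is dropped or flung (faster than 0.6 m/s) (linear speed of disc above 0.6 m/s).
It fails at once if the disc is tipped over (angle between disc's own z axis and vertical above 0.6 rad).
It fails at once if the hammer, jar or spool is moved more than 20 mm (distance of any of hammer, jar, spool from where it was at the start of the episode above 0.02 m).
It fails at once if the spatula, or the disc, is pressed against the board or its dogs with over 20 N (contact force between any of spatula, disc and board above 20 N).
It also fails if it takes over 67 s, if anything falls off the work surface, if the arm or the gripper's body presses on something with over 40 N, if the wrist force passes 120 N, or if a joint passes its speed limit or range.

## Working session

There is one attempt and no reset: what is moved stays moved. The work goes in short steps, Python scripts to look and compute and a tool call to move; the robot and the scene stay as the last step left them, time stands still between calls to the robot, and variables do not carry over. Pictures are saved under pics/ and viewed, at most 13 in all, crops included, and the job is handed in when it is done.

Besides the shell and the picture viewer there is one more tool, called as name(argument=value, ...), one argument or row to a line, values as JSON. carry_out: Moves the arm, as the interface text tells. Its arguments: {"type":"object","properties":{"deltas":{"type":"array","items":{"type":"array","items":{"type":"array","items":{"type":"number"}}}}},"required":["deltas"]}

```bash
mkdir -p pics; python3 - <<'E'
from rig import telemetry, capture, camera_info
import cv2
for n in("scene","top"):
    cv2.imwrite(f"pics/{n}0.png",capture(n)[:,:,::-1]); c=camera_info(n); print(n,c["mtx"],c["cam_to_world"])
s=telemetry.read_state(); print(s)
E
```

```text
scene [[520.5250721    0.         316.52420658]
 [  0.         520.5250721  198.65213951]
 [  0.           0.           1.        ]] [[ 3.13278580e-01  8.17443108e-01 -4.83366628e-01  1.25599849e+00]
 [ 9.49660366e-01 -2.68958700e-01  1.60643724e-01 -2.45565099e-01]
 [ 1.31144509e-03 -5.09360366e-01 -8.60552321e-01  1.35555495e+00]
 [ 0.00000000e+00  0.00000000e+00  0.00000000e+00  1.00000000e+00]]
top [[460.00766702   0.         318.81403281]
 [  0.         460.00766702 204.43774504]
 [  0.           0.           1.        ]] [[-2.86184380e-02 -9.93275042e-01  1.12185895e-01  3.83477484e-01]
 [-9.99581508e-01  2.89109860e-02  9.81401710e-04 -2.59821883e-02]
 [-4.21820666e-03 -1.12110860e-01 -9.93686752e-01  1.22307464e+00]
 [ 0.00000000e+00  0.00000000e+00  0.00000000e+00  1.00000000e+00]]
{'time_s': 0.1, 'joint_positions': array([ 6.34560347e+01,  3.02739662e+01,  8.21492834e+01, -2.33052960e-03,
        6.76889953e+01, -1.02269861e+01]), 'qvel': array([-0.14187033, -0.09506736, -0.16186146,  0.03353903,  0.01531726,
        0.06876013]), 'tau': array([-7.86971868e-04, -4.40989172e+01, -1.77149606e+01,  6.34776265e-02,
        5.34224231e-02, -3.79125015e-05]), 'position': array([0.17527382, 0.59923106, 0.22166466]), 'tcp_rot': array([[-9.59726294e-01,  2.80935459e-01, -8.41801339e-04],
       [ 2.80936549e-01,  9.59724713e-01, -1.76935875e-03],
       [ 3.10821934e-04, -1.93459288e-03, -9.99998080e-01]]), 'force': array([0.23239391, 0.59905202, 0.2249173 ]), 'moment': array([ 0.04296009, -0.04417995,  0.00017861]), 'grasp_force': 0.0, 'opening': 1.0003271763478854}
```

View pics/scene0.png

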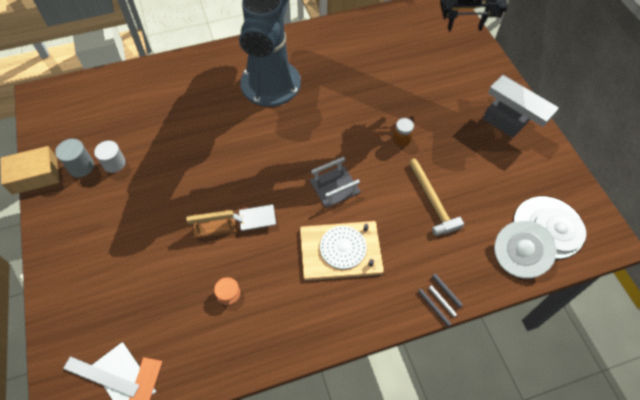

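View pics/top0.png

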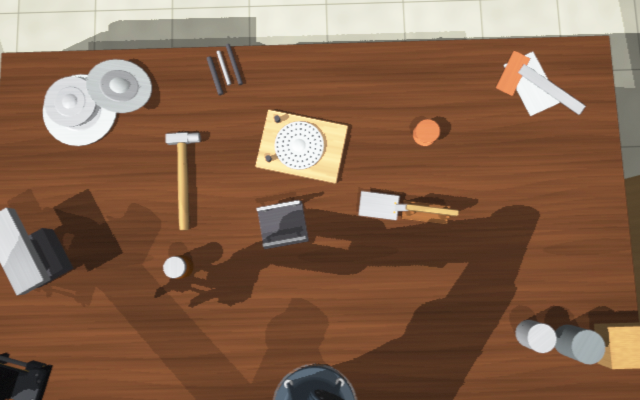

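The top view shows the board with corners near (267,110), (348,125), (337,182) and (256,163), and the disc at (299,144). The dogs are near (277,118) and (268,158), the rack near (283,222), and the spatula runs from its blade at (380,205) to its handle end at (458,212). I'll zoom in to measure.

```bash
python3 - <<'E'
import cv2
a=cv2.imread("pics/top0.png")[95:255,245:467]; cv2.imwrite("pics/tz.png",cv2.resize(a,None,fx=3.6,fy=3.6,interpolation=cv2.INTER_CUBIC))
a=cv2.imread("pics/scene0.png")[150:290,180:395]; cv2.imwrite("pics/sz.png",cv2.resize(a,None,fx=3.6,fy=3.6,interpolation=cv2.INTER_CUBIC))
E
```

```text
(no output)
```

View pics/tz.png

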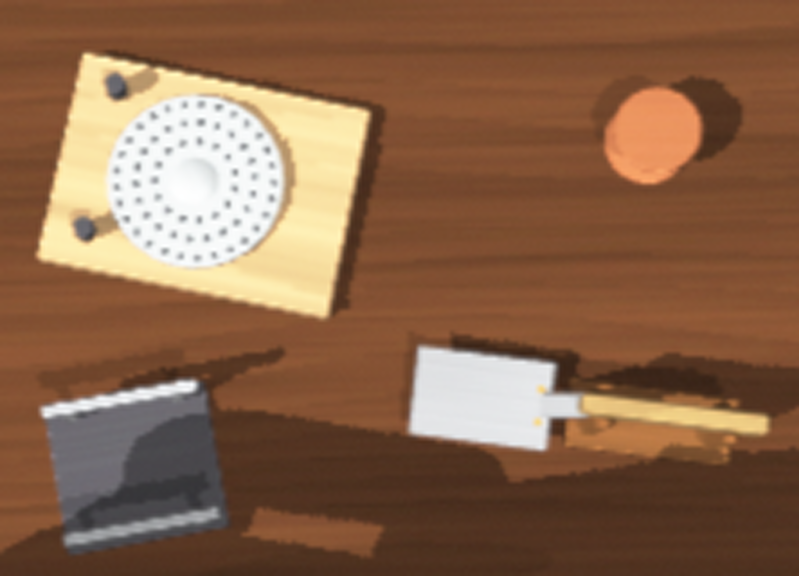

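View pics/sz.png

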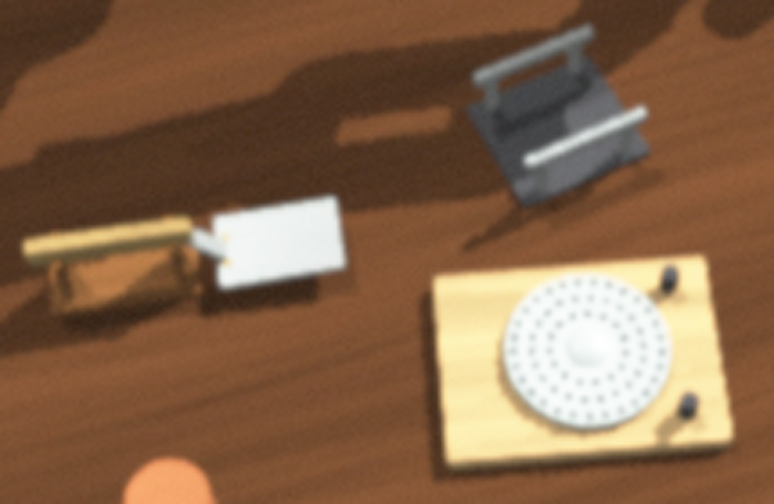

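```bash
cat > fit.py <<'E'
import numpy as np
from rig import camera_info
from scipy.optimize import least_squares
C={}
for n in("top","scene"):
    c=camera_info(n); T=np.linalg.inv(c["cam_to_world"]); C[n]=(c["mtx"],T)
def proj(n,P):
    K,T=C[n]; q=(T[:3,:3]@np.atleast_2d(P).T).T+T[:3,3]; q=q@K.T; return q[:,:2]/q[:,2:]
def px(n,u):
    o={"top":(245,95),"scene":(180,150)}[n]; return (np.atleast_2d(u)+.5)/3.6-.5+np.array(o)
def yawR(a): return np.array([[np.cos(a),-np.sin(a),0],[np.sin(a),np.cos(a),0],[0,0,1]])
E
python3 - <<'E'
from fit import *
def fit(name,pts,obs,p0,fz=None):
    pts=np.array(pts)/1000
    def r(p):
        z=p[3] if fz is None else fz
        P=pts@yawR(p[2]).T+[p[0],p[1],z]
        return np.concatenate([(proj(n,P)-px(n,o)).ravel() for n,o in obs.items()])
    s=least_squares(r,p0); print(name,np.round(s.x[:2],4),np.degrees(s.x[2]).round(2),s.x[3:],"rms",np.sqrt((s.fun**2).mean()).round(2))
    print(np.round(s.fun.reshape(-1,2),1).tolist()); return s.x
b=fit("board",[(80,-80,20),(-140,-80,20),(-140,80,20),(80,80,20)],{"top":[(85,52),(372,108),(329,318),(38,260)],"scene":[(733,441),(447,465),(433,277),(707,257)]},[.5,.1,1.5,0])
for n in("top","scene"):
    bb=fit("board "+n,[(80,-80,20),(-140,-80,20),(-140,80,20),(80,80,20)],{n:{"top":[(85,52),(372,108),(329,318),(38,260)],"scene":[(733,441),(447,465),(433,277),(707,257)]}[n]},[.5,.1,1.5],fz=b[3])
d=fit("disc",[(0,0,0)],{"top":[(197,182)],"scene":[(587,350)]},[.5,.1,0],fz=b[3]+.028)
R=yawR(b[2]); print("disc in board",(R.T@(np.r_[d[:2],0]-np.r_[b[:2],0]))[:2])
rk=fit("rack",[(55,-46,60),(-55,-46,60),(-55,46,60),(55,46,60)],{"top":[(42,411),(197,386),(218,514),(66,541)],"scene":[(645,113),(528,161),(477,77),(591,31)]},[.4,.1,1.5],fz=0)
# spatula: x,y,yaw,bend
P0=[(-70,0,12),(58,0,12)]
obs={"top":[(770,425),(583,404),(557,364),(547,450),(417,346),(408,434)],"scene":[(25,243),(190,224),(222,290),(213,216),(346,268),(335,197)]}
def r(p):
    bl=[(75+l*np.cos(p[3]),y,-40+l*np.sin(p[3])) for l in(0,100) for y in(-32,32)]
    P=np.array(P0+bl)/1000@yawR(p[2]).T+[p[0],p[1],.062]
    return np.concatenate([(proj(n,P)-px(n,o)).ravel() for n,o in obs.items()])
s=least_squares(r,[.4,-.2,1.5,0]); print("spat",s.x,np.degrees(s.x[2]),np.sqrt((s.fun**2).mean())); print(np.round(s.fun.reshape(-1,2),1).tolist())
E
```

```text
board [0.6875 0.0465] 76.65 [-0.00626908] rms 0.46
[[-0.4, 0.1], [-0.5, 0.5], [-0.4, -0.4], [-0.2, -0.8], [-0.2, -0.1], [-0.1, -0.4], [-0.2, 0.3], [-1.2, 0.1]]
board top [0.6869 0.0455] 76.83 [] rms 0.33
[[-0.2, 0.4], [-0.2, 0.5], [0.1, -0.4], [0.2, -0.5]]
board scene [0.6881 0.0475] 76.43 [] rms 0.35
[[0.2, 0.1], [0.2, -0.5], [0.3, 0.2], [-0.7, 0.3]]
disc [0.6798 0.0232] 0.0 [] rms 0.21
[[-0.3, -0.1], [-0.3, 0.0]]
disc in board [-0.02435254  0.00206414]
rack [0.4704 0.073 ] 98.29 [] rms 0.43
[[0.1, 0.1], [-0.3, -0.4], [-0.0, -0.3], [-0.8, -0.3], [-0.1, -0.5], [-0.8, 0.4], [-0.6, 0.1], [0.2, -0.6]]
spat [ 0.49260878 -0.3039293   1.41400598  0.02903443] 81.01657510061374 0.5018288793296076
[[-0.4, 0.2], [0.7, -0.4], [-0.9, 0.0], [-0.8, 0.2], [0.3, 0.1], [-0.1, -0.3], [-0.6, 0.8], [-0.7, -0.3], [-0.3, -1.0], [0.3, 0.4], [-0.3, -0.3], [0.2, 0.4]]
```

```bash
cat > plan.py <<'E'
import numpy as np, json, sys
from scipy.spatial.transform import Rotation as Ro
def Rt(yaw,pitch=0):  # tool x along yaw heading, z down; pitch>0 = blade nose up (deg)
    return Ro.from_euler('z',yaw,degrees=True)*Ro.from_matrix(np.diag([1.,-1,-1]))*Ro.from_euler('y',pitch,degrees=True)
def load():
    c=json.load(open("cmd.json")); return np.array(c["p"]),Ro.from_quat(c["q"])
def save(p,R): json.dump({"p":list(p),"q":list(R.as_quat())},open("cmd.json","w"))
def go(*wps):
    """wps: (pos, yaw, pitch, ncalls); prints the end row of each call, keeps the commanded pose"""
    p,R=load()
    for pos,yaw,pitch,n in wps:
        Rg=Rt(yaw,pitch); rv=(R.inv()*Rg).as_rotvec(); p0,R0=p,R
        for k in range(1,n+1):
            t=p0+(np.array(pos)-p0)*k/n; Rk=R0*Ro.from_rotvec(rv*k/n)
            d=np.round(R.inv().apply(t-p)/.15,3); a=np.round((R.inv()*Rk).as_rotvec(degrees=True)/360,4)
            print(d.tolist(),a.tolist(),"BAD" if max(abs(d))>1 else "")
            p=p+R.apply(d*.15); R=R*Ro.from_rotvec(a*360,degrees=True)
    print("->",p.round(4)); save(p,R)
def st():
    from rig import telemetry
    s=telemetry.read_state(); p,R=load(); M=Ro.from_matrix(s["tcp_rot"])
    print("t",s["time_s"],"pos",s["position"].round(4),"err",((s["position"]-p)*1e3).round(1),"rot err",(R.inv()*M).as_rotvec(degrees=True).round(2),"F",s["force"].round(2),"M",s["moment"].round(2),"open",round(s["opening"],3),"grip",round(s["grasp_force"],1)); return s
E
python3 - <<'E'
from plan import *
save([.176,.6,.223],Rt(163.682))
go(([.45,.3,.22],140,0,3),([.4926,-.304,.16],81.0,0,5))
E
```

```text
[-0.772, -0.469, 0.007] [0.0, 0.0, 0.0219] 
[-0.828, -0.358, 0.006] [0.0, 0.0, 0.022] 
[-0.871, -0.241, 0.007] [0.0, 0.0, 0.0219] 
[-0.561, -0.58, 0.08] [0.0, 0.0, 0.0328] 
[-0.668, -0.454, 0.08] [0.0, 0.0, 0.0327] 
[-0.747, -0.307, 0.08] [0.0, 0.0, 0.0328] 
[-0.793, -0.148, 0.08] [0.0, 0.0, 0.0328] 
[-0.807, 0.017, 0.08] [0.0, 0.0, 0.0328] 
-> [ 0.4926 -0.304   0.16  ]
```

carry_out(
  deltas=[
    [[-0.2, -0.12, 0.002, 0, 0, 0.006, -1], [-0.4, -0.24, 0.004, 0, 0, 0.012, -1], [-0.6, -0.36, 0.006, 0, 0, 0.018, -1], [-0.772, -0.469, 0.007, 0, 0, 0.0219, -1], [-0.772, -0.469, 0.007, 0, 0, 0.0219, -1], [-0.772, -0.469, 0.007, 0, 0, 0.0219, -1], [-0.772, -0.469, 0.007, 0, 0, 0.0219, -1], [-0.772, -0.469, 0.007, 0, 0, 0.0219, -1], [-0.772, -0.469, 0.007, 0, 0, 0.0219, -1], [-0.772, -0.469, 0.007, 0, 0, 0.0219, -1]],
  ],
)

```text
time_s: 0.93
position: [0.2661, 0.5005, 0.2214]
tcp_rot: [[-0.913, 0.408, -0.0], [0.408, 0.913, 0.0], [0.0, -0.0, -1.0]]
force: [-0.1, -0.5, -0.2]
opening: 1.003
grasp_force: 0.0
```

carry_out(
  deltas=[
    [[-0.2, -0.09, 0.002, 0, 0, 0.006, -1], [-0.4, -0.18, 0.004, 0, 0, 0.012, -1], [-0.6, -0.26, 0.006, 0, 0, 0.018, -1], [-0.828, -0.358, 0.006, 0, 0, 0.022, -1], [-0.828, -0.358, 0.006, 0, 0, 0.022, -1], [-0.828, -0.358, 0.006, 0, 0, 0.022, -1], [-0.828, -0.358, 0.006, 0, 0, 0.022, -1], [-0.828, -0.358, 0.006, 0, 0, 0.022, -1], [-0.828, -0.358, 0.006, 0, 0, 0.022, -1], [-0.828, -0.358, 0.006, 0, 0, 0.022, -1]],
  ],
)

```text
time_s: 1.77
position: [0.3573, 0.4007, 0.2206]
tcp_rot: [[-0.848, 0.53, -0.0], [0.53, 0.848, 0.0], [0.0, 0.0, -1.0]]
force: [-0.8, -0.0, 0.3]
opening: 1.0
grasp_force: 0.0
```

carry_out(
  deltas=[
    [[-0.2, -0.06, 0.002, 0, 0, 0.006, -1], [-0.4, -0.12, 0.004, 0, 0, 0.012, -1], [-0.6, -0.18, 0.006, 0, 0, 0.018, -1], [-0.871, -0.241, 0.007, 0, 0, 0.0219, -1], [-0.871, -0.241, 0.007, 0, 0, 0.0219, -1], [-0.871, -0.241, 0.007, 0, 0, 0.0219, -1], [-0.871, -0.241, 0.007, 0, 0, 0.0219, -1], [-0.871, -0.241, 0.007, 0, 0, 0.0219, -1], [-0.871, -0.241, 0.007, 0, 0, 0.0219, -1], [-0.871, -0.241, 0.007, 0, 0, 0.0219, -1]],
  ],
)

```text
time_s: 2.6
position: [0.4486, 0.3007, 0.2196]
tcp_rot: [[-0.767, 0.641, -0.0], [0.641, 0.767, -0.0], [0.0, -0.0, -1.0]]
force: [-0.5, -0.4, -0.9]
opening: 1.003
grasp_force: 0.0
```

carry_out(
  deltas=[
    [[-0.15, -0.15, 0.02, 0, 0, 0.01, -1], [-0.3, -0.3, 0.04, 0, 0, 0.02, -1], [-0.45, -0.45, 0.06, 0, 0, 0.03, -1], [-0.561, -0.58, 0.08, 0, 0, 0.0328, -1], [-0.561, -0.58, 0.08, 0, 0, 0.0328, -1], [-0.561, -0.58, 0.08, 0, 0, 0.0328, -1], [-0.561, -0.58, 0.08, 0, 0, 0.0328, -1], [-0.561, -0.58, 0.08, 0, 0, 0.0328, -1], [-0.561, -0.58, 0.08, 0, 0, 0.0328, -1], [-0.561, -0.58, 0.08, 0, 0, 0.0328, -1]],
  ],
)

```text
time_s: 3.43
position: [0.4581, 0.18, 0.2076]
tcp_rot: [[-0.62, 0.785, 0.0], [0.785, 0.62, 0.0], [-0.0, 0.0, -1.0]]
force: [-0.2, -1.1, 0.0]
opening: 1.003
grasp_force: 0.0
```

carry_out(
  deltas=[
    [[-0.17, -0.11, 0.02, 0, 0, 0.01, -1], [-0.34, -0.23, 0.04, 0, 0, 0.02, -1], [-0.5, -0.34, 0.06, 0, 0, 0.03, -1], [-0.668, -0.454, 0.08, 0, 0, 0.0327, -1], [-0.668, -0.454, 0.08, 0, 0, 0.0327, -1], [-0.668, -0.454, 0.08, 0, 0, 0.0327, -1], [-0.668, -0.454, 0.08, 0, 0, 0.0327, -1], [-0.668, -0.454, 0.08, 0, 0, 0.0327, -1], [-0.668, -0.454, 0.08, 0, 0, 0.0327, -1], [-0.668, -0.454, 0.08, 0, 0, 0.0327, -1]],
  ],
)

```text
time_s: 4.27
position: [0.4665, 0.0592, 0.1956]
tcp_rot: [[-0.447, 0.895, 0.0], [0.895, 0.447, 0.0], [0.0, 0.0, -1.0]]
force: [0.1, -0.2, -0.4]
opening: 0.999
grasp_force: 0.0
```

carry_out(
  deltas=[
    [[-0.19, -0.08, 0.02, 0, 0, 0.01, -1], [-0.38, -0.16, 0.04, 0, 0, 0.02, -1], [-0.57, -0.24, 0.06, 0, 0, 0.03, -1], [-0.747, -0.307, 0.08, 0, 0, 0.0328, -1], [-0.747, -0.307, 0.08, 0, 0, 0.0328, -1], [-0.747, -0.307, 0.08, 0, 0, 0.0328, -1], [-0.747, -0.307, 0.08, 0, 0, 0.0328, -1], [-0.747, -0.307, 0.08, 0, 0, 0.0328, -1], [-0.747, -0.307, 0.08, 0, 0, 0.0328, -1], [-0.747, -0.307, 0.08, 0, 0, 0.0328, -1]],
  ],
)

```text
time_s: 5.1
position: [0.475, -0.0616, 0.1837]
tcp_rot: [[-0.254, 0.967, -0.0], [0.967, 0.254, 0.0], [0.0, 0.0, -1.0]]
force: [-0.8, 0.1, 0.5]
opening: 0.999
grasp_force: 0.0
```

carry_out(
  deltas=[
    [[-0.2, -0.04, 0.02, 0, 0, 0.01, -1], [-0.4, -0.08, 0.04, 0, 0, 0.02, -1], [-0.6, -0.11, 0.06, 0, 0, 0.03, -1], [-0.793, -0.148, 0.08, 0, 0, 0.0328, -1], [-0.793, -0.148, 0.08, 0, 0, 0.0328, -1], [-0.793, -0.148, 0.08, 0, 0, 0.0328, -1], [-0.793, -0.148, 0.08, 0, 0, 0.0328, -1], [-0.793, -0.148, 0.08, 0, 0, 0.0328, -1], [-0.793, -0.148, 0.08, 0, 0, 0.0328, -1], [-0.793, -0.148, 0.08, 0, 0, 0.0328, -1]],
  ],
)

```text
time_s: 5.93
position: [0.4836, -0.1822, 0.1717]
tcp_rot: [[-0.051, 0.999, -0.0], [0.999, 0.051, 0.0], [0.0, -0.0, -1.0]]
force: [0.4, 0.5, -0.6]
opening: 0.999
grasp_force: 0.0
```

carry_out(
  deltas=[
    [[-0.2, 0.004, 0.02, 0, 0, 0.01, -1], [-0.4, 0.008, 0.04, 0, 0, 0.02, -1], [-0.6, 0.012, 0.06, 0, 0, 0.03, -1], [-0.807, 0.017, 0.08, 0, 0, 0.0328, -1], [-0.807, 0.017, 0.08, 0, 0, 0.0328, -1], [-0.807, 0.017, 0.08, 0, 0, 0.0328, -1], [-0.807, 0.017, 0.08, 0, 0, 0.0328, -1], [-0.807, 0.017, 0.08, 0, 0, 0.0328, -1], [-0.807, 0.017, 0.08, 0, 0, 0.0328, -1], [-0.807, 0.017, 0.08, 0, 0, 0.0328, -1]],
  ],
)

```text
time_s: 6.77
position: [0.4922, -0.3029, 0.1598]
tcp_rot: [[0.155, 0.988, -0.0], [0.988, -0.155, 0.0], [0.0, -0.0, -1.0]]
force: [-0.7, -0.0, 0.0]
opening: 1.001
grasp_force: 0.0
```

```bash
python3 - <<'E'
from plan import *
st(); go(([.4926,-.304,.043],81.0,0,1))
E
```

```text
t 6.7667 pos [ 0.4922 -0.3029  0.1598] err [-0.4  1.  -0.2] rot err [ 0.01  0.01 -0.09] F [-0.71 -0.02  0.03] M [-0.09  0.08  0.07] open 1.001 grip 0.0
[-0.0, 0.0, 0.78] [0.0, 0.0, -0.0] 
-> [ 0.4926 -0.304   0.043 ]
```

carry_out(
  deltas=[
    [[0, 0, 0.15, 0, 0, 0, -1], [0, 0, 0.3, 0, 0, 0, -1], [0, 0, 0.4, 0, 0, 0, -1], [0, 0, 0.5, 0, 0, 0, -1], [0, 0, 0.6, 0, 0, 0, -1], [0, 0, 0.7, 0, 0, 0, -1], [0, 0, 0.78, 0, 0, 0, -1], [0, 0, 0.78, 0, 0, 0, -1], [0, 0, 0.78, 0, 0, 0, -1], [0, 0, 0.78, 0, 0, 0, -1]],
  ],
)

```text
time_s: 7.6
position: [0.4926, -0.3043, 0.0432]
tcp_rot: [[0.156, 0.988, 0.001], [0.988, -0.156, -0.001], [-0.001, 0.001, -1.0]]
force: [-0.1, -0.6, -0.1]
opening: 1.001
grasp_force: 0.0
```

carry_out(
  deltas=[
    [[0, 0, 0, 0, 0, 0, 0.2], [0, 0, 0, 0, 0, 0, 0.5], [0, 0, 0, 0, 0, 0, 1], [0, 0, 0, 0, 0, 0, 1], [0, 0, 0, 0, 0, 0, 1], [0, 0, 0, 0, 0, 0, 1], [0, 0, 0, 0, 0, 0, 1], [0, 0, 0, 0, 0, 0, 1], [0, 0, 0, 0, 0, 0, 1], [0, 0, 0, 0, 0, 0, 1]],
  ],
)

```text
time_s: 8.43
position: [0.4921, -0.3041, 0.0425]
tcp_rot: [[0.157, 0.988, -0.0], [0.988, -0.157, 0.0], [0.0, -0.0, -1.0]]
force: [0.0, 0.1, 0.7]
opening: 0.327
grasp_force: 0.0
```

```bash
python3 - <<'E'
from plan import *
st()
E
```

```text
t 8.4333 pos [ 0.4921 -0.3041  0.0425] err [-0.5 -0.2 -0.5] rot err [ 0.  0. -0.] F [0.04 0.13 0.75] M [-0.1   0.04  0.02] open 0.327 grip 0.0
```

carry_out(
  deltas=[
    [[0, 0, 0, 0, 0, 0, 1], [0, 0, 0, 0, 0, 0, 1], [0, 0, 0, 0, 0, 0, 1], [0, 0, 0, 0, 0, 0, 1], [0, 0, 0, 0, 0, 0, 1], [0, 0, 0, 0, 0, 0, 1], [0, 0, 0, 0, 0, 0, 1], [0, 0, 0, 0, 0, 0, 1], [0, 0, 0, 0, 0, 0, 1], [0, 0, 0, 0, 0, 0, 1]],
  ],
)

```text
time_s: 9.27
position: [0.4922, -0.3042, 0.0425]
tcp_rot: [[0.157, 0.988, 0.0], [0.988, -0.157, -0.0], [-0.0, 0.0, -1.0]]
force: [0.8, -1.1, -0.5]
opening: 0.158
grasp_force: 30.0
```

```bash
cat >> plan.py <<'E'
B=np.array([.6875,.0465]); BY=76.65; H=.0137; BEND=.029
RK=np.array([.4704,.0730]); RY=98.29
def tcp_for(xy,yaw,zo,pitch=0):
    """TCP for spatula origin at world xy, zo"""
    return np.r_[xy,zo]+Rt(yaw,pitch).apply([0,0,.019])
def front_pose(base,yaw,fx,fy,fz,pitch):
    """TCP so that the blade front bottom edge is at (fx,fy) in base frame (m) and height fz"""
    Rs=Ro.from_euler('z',yaw,degrees=True)*Ro.from_euler('y',-pitch,degrees=True)
    f=np.array([.075+.1*np.cos(BEND),0,-.042+.1*np.sin(BEND)])
    t=np.r_[base,0]+Ro.from_euler('z',yaw,degrees=True).apply([fx,fy,0]); t[2]=fz
    return tcp_for(*(lambda o:(o[:2],yaw,o[2]))(t-Rs.apply(f)),pitch)
E
python3 - <<'E'
from plan import *
from fit import *
s=st()
K,T=C["top"]; c=np.linalg.inv(T)
for u in[(653,135)]:
    q=px("top",u)[0]; r=c[:3,:3]@np.linalg.inv(K)@np.r_[q,1]; print("spool",(c[:3,3]+r*(.04-c[2,3])/r[2]))
P=front_pose(B,BY,-.115,0,H+.025,-3.6)
print("target",P)
go(([.4926,-.304,.163],81,0,1),([P[0],P[1],P[2]+.06],BY,-3.6,1),(P,BY,-3.6,1))
E
```

```text
t 9.2667 pos [ 0.4922 -0.3042  0.0425] err [-0.4 -0.2 -0.5] rot err [-0.01 -0.    0.  ] F [ 0.85 -1.1  -0.51] M [-0.11 -0.1  -0.02] open 0.158 grip 30.0
spool [ 0.70027314 -0.31239335  0.04      ]
target [ 0.62092016 -0.23405872  0.06974644]
[-0.0, 0.0, -0.8] [0.0, 0.0, -0.0] 
[0.594, 0.772, 0.222] [0.0004, -0.01, 0.0121] 
[0.025, 0.0, 0.399] [-0.0, 0.0, -0.0] 
-> [ 0.6209 -0.2341  0.0697]
```

carry_out(
  deltas=[
    [[0, 0, -0.04, 0, 0, 0, 1], [0, 0, -0.1, 0, 0, 0, 1], [0, 0, -0.2, 0, 0, 0, 1], [0, 0, -0.3, 0, 0, 0, 1], [0, 0, -0.4, 0, 0, 0, 1], [0, 0, -0.5, 0, 0, 0, 1], [0, 0, -0.6, 0, 0, 0, 1], [0, 0, -0.7, 0, 0, 0, 1], [0, 0, -0.8, 0, 0, 0, 1], [0, 0, -0.8, 0, 0, 0, 1]],
  ],
)

```text
time_s: 10.1
position: [0.4933, -0.3052, 0.1661]
tcp_rot: [[0.156, 0.988, 0.004], [0.988, -0.156, -0.004], [-0.003, 0.005, -1.0]]
force: [0.5, 0.1, -2.6]
opening: 0.157
grasp_force: 30.0
```

carry_out(
  deltas=[
    [[0.07, 0.09, 0.03, 0, -0.001, 0.001, 1], [0.15, 0.19, 0.06, 0, -0.002, 0.003, 1], [0.22, 0.29, 0.08, 0, -0.003, 0.004, 1], [0.3, 0.39, 0.11, 0, -0.004, 0.006, 1], [0.37, 0.48, 0.14, 0, -0.006, 0.008, 1], [0.45, 0.58, 0.17, 0, -0.008, 0.01, 1], [0.52, 0.68, 0.2, 0, -0.009, 0.011, 1], [0.594, 0.772, 0.222, 0.0004, -0.01, 0.0121, 1], [0.594, 0.772, 0.222, 0.0004, -0.01, 0.0121, 1], [0.594, 0.772, 0.222, 0.0004, -0.01, 0.0121, 1]],
  ],
)

```text
time_s: 10.93
position: [0.62, -0.2331, 0.1281]
tcp_rot: [[0.229, 0.973, -0.017], [0.972, -0.229, -0.06], [-0.062, -0.003, -0.998]]
force: [0.5, -0.6, -1.5]
opening: 0.156
grasp_force: 30.0
```

carry_out(
  deltas=[
    [[0.003, 0, 0.05, 0, 0, 0, 1], [0.006, 0, 0.1, 0, 0, 0, 1], [0.01, 0, 0.16, 0, 0, 0, 1], [0.013, 0, 0.22, 0, 0, 0, 1], [0.017, 0, 0.28, 0, 0, 0, 1], [0.02, 0, 0.32, 0, 0, 0, 1], [0.023, 0, 0.36, 0, 0, 0, 1], [0.025, 0, 0.399, 0, 0, 0, 1], [0.025, 0, 0.399, 0, 0, 0, 1], [0.025, 0, 0.399, 0, 0, 0, 1]],
  ],
)

```text
time_s: 11.77
position: [0.6203, -0.2342, 0.0689]
tcp_rot: [[0.231, 0.973, -0.015], [0.971, -0.231, -0.061], [-0.063, -0.001, -0.998]]
force: [-0.9, -0.3, -1.8]
opening: 0.156
grasp_force: 30.0
```

```bash
python3 - <<'E'
from plan import *
from rig import capture
import cv2
st()
A=[]
for n,(x,y) in {"top":(230,90),"scene":(180,150)}.items():
    im=capture(n)[:,:,::-1]; cv2.imwrite(f"pics/{n}1.png",im); A.append(cv2.resize(im[y:y+140,x:x+235],None,fx=3.3,fy=2.1*1.571/1,interpolation=cv2.INTER_CUBIC)[:300*2])
E
python3 - <<'E'
import cv2,numpy as np
a=cv2.imread("pics/top1.png")[90:250,230:430]; b=cv2.imread("pics/scene1.png")[170:330,200:400]
cv2.imwrite("pics/both1.png",cv2.resize(np.hstack([a,b]),(800,320),interpolation=cv2.INTER_CUBIC))
E
```

```text
t 11.7667 pos [ 0.6203 -0.2342  0.0689] err [-0.6 -0.1 -0.8] rot err [ 0.04  0.01 -0.01] F [-0.93 -0.25 -1.84] M [-0.14  0.05 -0.03] open 0.156 grip 30.0
```

View pics/both1.png

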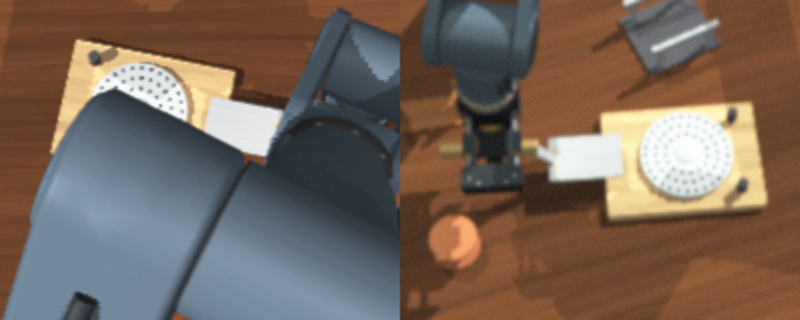

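The spatula is held and lined up: in the scene view the blade front is near (310,247), just over the board's open edge and short of the disc. Next I'll feel for the board.

carry_out(
  deltas=[
    [[0.001, 0, 0.02, 0, 0, 0, 1], [0.002, 0, 0.04, 0, 0, 0, 1], [0.004, 0, 0.06, 0, 0, 0, 1], [0.005, 0, 0.08, 0, 0, 0, 1], [0.006, 0, 0.1, 0, 0, 0, 1], [0.007, 0, 0.11, 0, 0, 0, 1], [0.008, 0, 0.12, 0, 0, 0, 1], [0.008, 0, 0.12, 0, 0, 0, 1], [0.008, 0, 0.12, 0, 0, 0, 1], [0.008, 0, 0.12, 0, 0, 0, 1]],
  ],
)

```text
time_s: 12.7
position: [0.6206, -0.2343, 0.0514]
tcp_rot: [[0.231, 0.973, -0.014], [0.971, -0.231, -0.061], [-0.063, 0.0, -0.998]]
force: [-0.1, -0.2, -1.4]
opening: 0.153
grasp_force: 30.0
```

```bash
cat >> plan.py <<'E'
def rel(d,a=(0,0,0)):
    p,R=load(); save(p+R.apply(np.array(d)*.15),R*Ro.from_rotvec(np.array(a)*360,degrees=True))
def mm():
    s=st(); M=np.array(s["tcp_rot"]); print("tool F",(M.T@s["force"]).round(2),"tool M",(M.T@s["moment"]).round(3))
E
python3 -c "
from plan import *
rel([.008,0,.12]); mm()"
```

```text
t 12.7 pos [ 0.6206 -0.2343  0.0514] err [-0.3 -0.2 -0.3] rot err [-0.01 -0.    0.  ] F [-0.11 -0.2  -1.38] M [-0.14  0.1   0.  ] open 0.153 grip 30.0
tool F [-0.13 -0.06  1.39] tool M [ 0.066 -0.159 -0.008]
```

carry_out(
  deltas=[
    [[0, 0, 0.002, 0, 0, 0, 1], [0, 0, 0.004, 0, 0, 0, 1], [0, 0, 0.006, 0, 0, 0, 1], [0, 0, 0.008, 0, 0, 0, 1], [0.001, 0, 0.01, 0, 0, 0, 1], [0.001, 0, 0.01, 0, 0, 0, 1], [0.001, 0, 0.01, 0, 0, 0, 1], [0.001, 0, 0.01, 0, 0, 0, 1], [0.001, 0, 0.01, 0, 0, 0, 1], [0.001, 0, 0.01, 0, 0, 0, 1]],
  ],
)

```text
time_s: 13.53
position: [0.6205, -0.2342, 0.0497]
tcp_rot: [[0.231, 0.973, -0.015], [0.971, -0.231, -0.061], [-0.063, -0.0, -0.998]]
force: [-0.4, -0.4, -2.1]
opening: 0.156
grasp_force: 30.0
```

```bash
python3 -c "
from plan import *
rel([.001,0,.01]); mm()"
```

```text
t 13.5333 pos [ 0.6205 -0.2342  0.0497] err [-0.4 -0.2 -0.5] rot err [ 0. -0. -0.] F [-0.44 -0.36 -2.12] M [-0.07  0.05 -0.03] open 0.156 grip 30.0
tool F [-0.31 -0.34  2.14] tool M [ 0.036 -0.08   0.029]
```

carry_out(
  deltas=[
    [[0, 0, 0.002, 0, 0, 0, 1], [0, 0, 0.004, 0, 0, 0, 1], [0, 0, 0.006, 0, 0, 0, 1], [0, 0, 0.008, 0, 0, 0, 1], [0.001, 0, 0.01, 0, 0, 0, 1], [0.001, 0, 0.01, 0, 0, 0, 1], [0.001, 0, 0.01, 0, 0, 0, 1], [0.001, 0, 0.01, 0, 0, 0, 1], [0.001, 0, 0.01, 0, 0, 0, 1], [0.001, 0, 0.01, 0, 0, 0, 1]],
  ],
)

```text
time_s: 14.37
position: [0.6205, -0.2341, 0.0482]
tcp_rot: [[0.231, 0.973, -0.015], [0.971, -0.231, -0.061], [-0.063, -0.0, -0.998]]
force: [0.1, 0.2, -1.4]
opening: 0.157
grasp_force: 30.0
```

carry_out(
  deltas=[
    [[0, 0, 0.002, 0, 0, 0, 1], [0, 0, 0.004, 0, 0, 0, 1], [0, 0, 0.006, 0, 0, 0, 1], [0, 0, 0.008, 0, 0, 0, 1], [0, 0, 0.008, 0, 0, 0, 1], [0, 0, 0.008, 0, 0, 0, 1], [0, 0, 0.008, 0, 0, 0, 1], [0, 0, 0.008, 0, 0, 0, 1], [0, 0, 0.008, 0, 0, 0, 1], [0, 0, 0.008, 0, 0, 0, 1]],
  ],
)

```text
time_s: 15.2
position: [0.6205, -0.2342, 0.047]
tcp_rot: [[0.231, 0.973, -0.015], [0.971, -0.231, -0.061], [-0.063, -0.0, -0.998]]
force: [-0.2, 0.2, -1.7]
opening: 0.156
grasp_force: 30.0
```

```bash
python3 -c "
from plan import *
rel([.001,0,.01]);rel([0,0,.008]); mm()"
```

```text
t 15.2 pos [ 0.6205 -0.2342  0.047 ] err [-0.5 -0.2 -0.4] rot err [ 0. -0.  0.] F [-0.2   0.23 -1.66] M [-0.07  0.09 -0.03] open 0.156 grip 30.0
tool F [ 0.28 -0.24  1.64] tool M [ 0.074 -0.093  0.023]
```

carry_out(
  deltas=[
    [[0, 0, 0.002, 0, 0, 0, 1], [0, 0, 0.004, 0, 0, 0, 1], [0, 0, 0.006, 0, 0, 0, 1], [0, 0, 0.008, 0, 0, 0, 1], [0, 0, 0.008, 0, 0, 0, 1], [0, 0, 0.008, 0, 0, 0, 1], [0, 0, 0.008, 0, 0, 0, 1], [0, 0, 0.008, 0, 0, 0, 1], [0, 0, 0.008, 0, 0, 0, 1], [0, 0, 0.008, 0, 0, 0, 1]],
  ],
)

```text
time_s: 16.03
position: [0.6205, -0.2343, 0.0459]
tcp_rot: [[0.231, 0.973, -0.015], [0.971, -0.231, -0.061], [-0.063, -0.0, -0.998]]
force: [0.3, -0.5, -2.6]
opening: 0.16
grasp_force: 30.0
```

carry_out(
  deltas=[
    [[0, 0, 0.002, 0, 0, 0, 1], [0, 0, 0.004, 0, 0, 0, 1], [0, 0, 0.005, 0, 0, 0, 1], [0, 0, 0.006, 0, 0, 0, 1], [0, 0, 0.006, 0, 0, 0, 1], [0, 0, 0.006, 0, 0, 0, 1], [0, 0, 0.006, 0, 0, 0, 1], [0, 0, 0.006, 0, 0, 0, 1], [0, 0, 0.006, 0, 0, 0, 1], [0, 0, 0.006, 0, 0, 0, 1]],
  ],
)

```text
time_s: 16.87
position: [0.6205, -0.2343, 0.045]
tcp_rot: [[0.231, 0.973, -0.015], [0.971, -0.231, -0.061], [-0.063, -0.0, -0.998]]
force: [-0.5, -1.1, -2.4]
opening: 0.158
grasp_force: 30.0
```

```bash
python3 -c "
from plan import *
rel([0,0,.008]);rel([0,0,.006]); mm()"
```

```text
t 16.8667 pos [ 0.6205 -0.2343  0.045 ] err [-0.4 -0.2 -0.4] rot err [-0. -0.  0.] F [-0.5  -1.1  -2.37] M [-0.1   0.13 -0.06] open 0.158 grip 30.0
tool F [-1.04 -0.23  2.44] tool M [ 0.109 -0.127  0.056]
```

carry_out(
  deltas=[
    [[0, 0, 0.002, 0, 0, 0, 1], [0, 0, 0.004, 0, 0, 0, 1], [0, 0, 0.005, 0, 0, 0, 1], [0, 0, 0.006, 0, 0, 0, 1], [0, 0, 0.006, 0, 0, 0, 1], [0, 0, 0.006, 0, 0, 0, 1], [0, 0, 0.006, 0, 0, 0, 1], [0, 0, 0.006, 0, 0, 0, 1], [0, 0, 0.006, 0, 0, 0, 1], [0, 0, 0.006, 0, 0, 0, 1]],
  ],
)

```text
time_s: 17.7
position: [0.6205, -0.2344, 0.0441]
tcp_rot: [[0.231, 0.973, -0.015], [0.971, -0.231, -0.061], [-0.063, 0.0, -0.998]]
force: [0.2, -0.2, -1.4]
opening: 0.158
grasp_force: 30.0
```

carry_out(
  deltas=[
    [[0, 0, 0.002, 0, 0, 0, 1], [0, 0, 0.004, 0, 0, 0, 1], [0, 0, 0.005, 0, 0, 0, 1], [0, 0, 0.006, 0, 0, 0, 1], [0, 0, 0.006, 0, 0, 0, 1], [0, 0, 0.006, 0, 0, 0, 1], [0, 0, 0.006, 0, 0, 0, 1], [0, 0, 0.006, 0, 0, 0, 1], [0, 0, 0.006, 0, 0, 0, 1], [0, 0, 0.006, 0, 0, 0, 1]],
  ],
)

```text
time_s: 18.53
position: [0.6205, -0.2345, 0.0432]
tcp_rot: [[0.231, 0.973, -0.015], [0.971, -0.231, -0.061], [-0.063, 0.0, -0.998]]
force: [-0.7, -1.8, -1.1]
opening: 0.155
grasp_force: 30.0
```

```bash
python3 -c "
from plan import *
rel([0,0,.006]);rel([0,0,.006]); mm()"
```

```text
t 18.5333 pos [ 0.6205 -0.2345  0.0432] err [-0.4 -0.2 -0.4] rot err [-0.01 -0.    0.  ] F [-0.65 -1.8  -1.09] M [-0.03  0.05 -0.02] open 0.155 grip 30.0
tool F [-1.83 -0.22  1.21] tool M [ 0.039 -0.043  0.019]
```

carry_out(
  deltas=[
    [[0, 0, 0.002, 0, 0, 0, 1], [0, 0, 0.004, 0, 0, 0, 1], [0, 0, 0.005, 0, 0, 0, 1], [0, 0, 0.006, 0, 0, 0, 1], [0, 0, 0.006, 0, 0, 0, 1], [0, 0, 0.006, 0, 0, 0, 1], [0, 0, 0.006, 0, 0, 0, 1], [0, 0, 0.006, 0, 0, 0, 1], [0, 0, 0.006, 0, 0, 0, 1], [0, 0, 0.006, 0, 0, 0, 1]],
  ],
)

```text
time_s: 19.37
position: [0.6204, -0.2345, 0.0423]
tcp_rot: [[0.231, 0.973, -0.015], [0.971, -0.231, -0.061], [-0.063, -0.0, -0.998]]
force: [-0.0, -1.4, 0.4]
opening: 0.156
grasp_force: 30.0
```

```bash
python3 -c "
from plan import *
rel([0,0,.006]); mm()"
```

```text
t 19.3667 pos [ 0.6204 -0.2345  0.0423] err [-0.4 -0.2 -0.4] rot err [-0.01 -0.    0.  ] F [-0.   -1.44  0.43] M [-0.04  0.07  0.01] open 0.156 grip 30.0
tool F [-1.43  0.33 -0.34] tool M [ 0.058 -0.058 -0.011]
```

```bash
python3 - <<'E'
from plan import *
f=H-.002
go((front_pose(B,BY,-.090,0,f,-4.5),BY,-4.5,1),(front_pose(B,BY,-.064,0,f,-4.5),BY,-4.5,1))
E
```

```text
[0.17, 0.0, -0.029] [-0.0, -0.0025, -0.0] 
[0.173, -0.0, -0.014] [-0.0, 0.0, -0.0] 
-> [ 0.6328 -0.1839  0.0455]
```

carry_out(
  deltas=[
    [[0.017, 0, -0.003, 0, -0.0003, 0, 1], [0.034, 0, -0.006, 0, -0.0005, 0, 1], [0.051, 0, -0.009, 0, -0.0008, 0, 1], [0.068, 0, -0.012, 0, -0.001, 0, 1], [0.085, 0, -0.015, 0, -0.0013, 0, 1], [0.102, 0, -0.017, 0, -0.0015, 0, 1], [0.119, 0, -0.02, 0, -0.0018, 0, 1], [0.136, 0, -0.023, 0, -0.002, 0, 1], [0.153, 0, -0.026, 0, -0.0023, 0, 1], [0.17, 0, -0.029, 0, -0.0025, 0, 1]],
  ],
)

```text
time_s: 20.2
position: [0.6264, -0.2092, 0.045]
tcp_rot: [[0.23, 0.973, -0.018], [0.97, -0.231, -0.077], [-0.079, -0.0, -0.997]]
force: [-0.3, -1.7, -0.1]
opening: 0.159
grasp_force: 30.0
```

carry_out(
  deltas=[
    [[0.017, 0, -0.001, 0, 0, 0, 1], [0.034, 0, -0.003, 0, 0, 0, 1], [0.051, 0, -0.004, 0, 0, 0, 1], [0.069, 0, -0.006, 0, 0, 0, 1], [0.087, 0, -0.007, 0, 0, 0, 1], [0.104, 0, -0.008, 0, 0, 0, 1], [0.121, 0, -0.01, 0, 0, 0, 1], [0.138, 0, -0.011, 0, 0, 0, 1], [0.155, 0, -0.013, 0, 0, 0, 1], [0.173, 0, -0.014, 0, 0, 0, 1]],
  ],
)

```text
time_s: 21.03
position: [0.6324, -0.1839, 0.0451]
tcp_rot: [[0.23, 0.973, -0.018], [0.97, -0.231, -0.076], [-0.079, -0.0, -0.997]]
force: [-0.9, -3.3, 0.3]
opening: 0.158
grasp_force: 30.0
```

```bash
python3 - <<'E'
from plan import *
from rig import capture
import cv2
mm()
f=H-.002
go((front_pose(B,BY,-.04,0,f,-4.5),BY,-4.5,1))
b=capture("scene")[170:330,200:400,::-1]; cv2.imwrite("pics/s2.png",cv2.resize(b,(700,560),interpolation=cv2.INTER_CUBIC))
E
```

```text
t 21.0333 pos [ 0.6324 -0.1839  0.0451] err [-0.4  0.  -0.4] rot err [-0. -0.  0.] F [-0.85 -3.3   0.31] M [-0.24  0.09 -0.  ] open 0.158 grip 30.0
tool F [-3.42 -0.07 -0.04] tool M [ 0.032 -0.256 -0.001]
[0.16, -0.0, -0.012] [-0.0, 0.0, -0.0] 
-> [ 0.6384 -0.1605  0.0454]
```

View pics/s2.png

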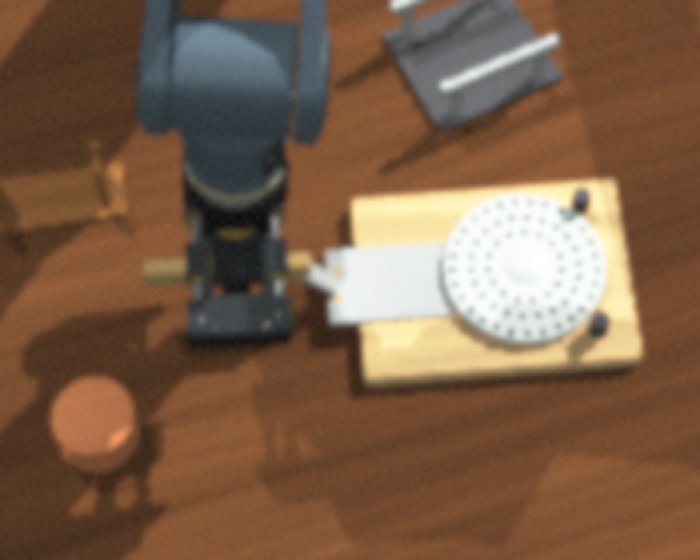

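The disc has been pushed up to about the dogs, with its centre near (525,268) in the crop, and the blade's front edge is at its rim. The force is low, so I'll go on.

carry_out(
  deltas=[
    [[0.016, 0, -0.001, 0, 0, 0, 1], [0.032, 0, -0.003, 0, 0, 0, 1], [0.048, 0, -0.004, 0, 0, 0, 1], [0.064, 0, -0.005, 0, 0, 0, 1], [0.08, 0, -0.006, 0, 0, 0, 1], [0.096, 0, -0.007, 0, 0, 0, 1], [0.112, 0, -0.009, 0, 0, 0, 1], [0.128, 0, -0.01, 0, 0, 0, 1], [0.144, 0, -0.011, 0, 0, 0, 1], [0.16, 0, -0.012, 0, 0, 0, 1]],
  ],
)

```text
time_s: 21.92
position: [0.638, -0.1605, 0.0449]
tcp_rot: [[0.23, 0.973, -0.018], [0.97, -0.231, -0.076], [-0.078, -0.0, -0.997]]
force: [-0.7, -3.6, 1.4]
opening: 0.155
grasp_force: 30.0
```

```bash
python3 - <<'E'
from plan import *
mm()
f=H-.002
go((front_pose(B,BY,-.01,0,f,-4.5),BY,-4.5,1))
E
```

```text
t 21.9167 pos [ 0.638  -0.1605  0.0449] err [-0.4  0.1 -0.5] rot err [ 0. -0. -0.] F [-0.72 -3.58  1.4 ] M [-0.23  0.1  -0.  ] open 0.155 grip 30.0
tool F [-3.75  0.12 -1.11] tool M [ 0.043 -0.251  0.001]
[0.199, -0.0, -0.016] [-0.0, 0.0, -0.0] 
-> [ 0.6453 -0.1314  0.0454]
```

carry_out(
  deltas=[
    [[0.02, 0, -0.002, 0, 0, 0, 1], [0.04, 0, -0.003, 0, 0, 0, 1], [0.06, 0, -0.005, 0, 0, 0, 1], [0.08, 0, -0.006, 0, 0, 0, 1], [0.1, 0, -0.008, 0, 0, 0, 1], [0.12, 0, -0.01, 0, 0, 0, 1], [0.14, 0, -0.011, 0, 0, 0, 1], [0.16, 0, -0.013, 0, 0, 0, 1], [0.18, 0, -0.014, 0, 0, 0, 1], [0.199, 0, -0.016, 0, 0, 0, 1]],
  ],
)

```text
time_s: 22.75
position: [0.6449, -0.1314, 0.045]
tcp_rot: [[0.23, 0.973, -0.018], [0.97, -0.231, -0.076], [-0.079, -0.0, -0.997]]
force: [-0.6, -3.2, 0.9]
opening: 0.155
grasp_force: 30.0
```

```bash
python3 - <<'E'
from plan import *
from rig import capture
import cv2
mm()
f=H-.002
go((front_pose(B,BY,.01,0,f,-4.5),BY,-4.5,1))
b=capture("scene")[170:330,200:400,::-1]; cv2.imwrite("pics/s3.png",cv2.resize(b,(700,560),interpolation=cv2.INTER_CUBIC))
E
```

```text
t 22.75 pos [ 0.6449 -0.1314  0.045 ] err [-0.4  0.  -0.5] rot err [ 0.   -0.01 -0.01] F [-0.61 -3.23  0.92] M [-0.35  0.13 -0.07] open 0.155 grip 30.0
tool F [-3.35  0.15 -0.66] tool M [ 0.055 -0.368  0.066]
[0.133, -0.0, -0.011] [-0.0, 0.0, -0.0] 
-> [ 0.6499 -0.1119  0.0455]
```

View pics/s3.png

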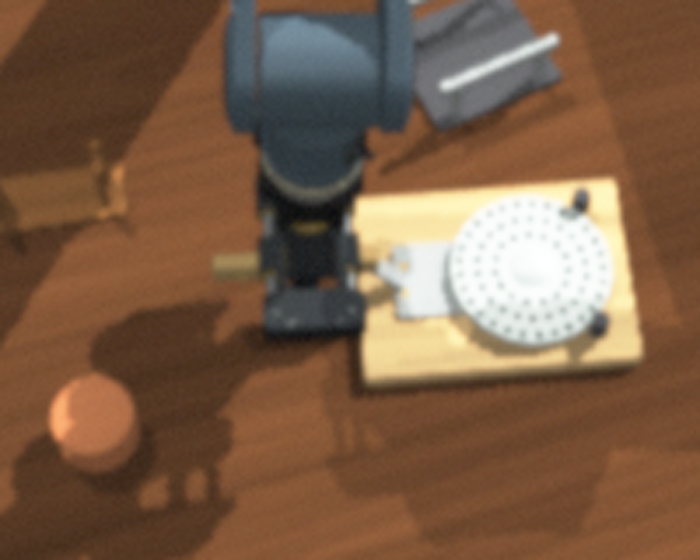

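The disc is now against both dogs, and about 40 mm of the blade shows behind it at (400–450, 280). I'll continue to 20 mm past the centre.

carry_out(
  deltas=[
    [[0.013, 0, -0.001, 0, 0, 0, 1], [0.026, 0, -0.002, 0, 0, 0, 1], [0.04, 0, -0.003, 0, 0, 0, 1], [0.053, 0, -0.004, 0, 0, 0, 1], [0.066, 0, -0.005, 0, 0, 0, 1], [0.08, 0, -0.006, 0, 0, 0, 1], [0.093, 0, -0.007, 0, 0, 0, 1], [0.106, 0, -0.008, 0, 0, 0, 1], [0.12, 0, -0.01, 0, 0, 0, 1], [0.133, 0, -0.011, 0, 0, 0, 1]],
  ],
)

```text
time_s: 23.63
position: [0.6496, -0.1122, 0.0452]
tcp_rot: [[0.23, 0.973, -0.018], [0.97, -0.231, -0.077], [-0.079, -0.0, -0.997]]
force: [-0.9, -4.9, 1.0]
opening: 0.157
grasp_force: 30.0
```

carry_out(
  deltas=[
    [[0.006, 0, 0, 0, 0, 0, 1], [0.012, 0, -0.001, 0, 0, 0, 1], [0.018, 0, -0.001, 0, 0, 0, 1], [0.024, 0, -0.002, 0, 0, 0, 1], [0.03, 0, -0.002, 0, 0, 0, 1], [0.036, 0, -0.003, 0, 0, 0, 1], [0.042, 0, -0.003, 0, 0, 0, 1], [0.048, 0, -0.004, 0, 0, 0, 1], [0.054, 0, -0.004, 0, 0, 0, 1], [0.06, 0, -0.005, 0, 0, 0, 1]],
  ],
)

```text
time_s: 24.47
position: [0.6515, -0.104, 0.0452]
tcp_rot: [[0.23, 0.973, -0.018], [0.97, -0.231, -0.078], [-0.08, -0.0, -0.997]]
force: [-1.6, -6.9, 1.1]
opening: 0.16
grasp_force: 30.0
```

```bash
python3 - <<'E'
from plan import *
rel([.06,0,-.005]); mm()
E
```

```text
t 24.4667 pos [ 0.6515 -0.104   0.0452] err [-0.5 -0.9 -0.3] rot err [-0.01 -0.07 -0.02] F [-1.56 -6.91  1.11] M [-0.92  0.27 -0.01] open 0.16 grip 30.0
tool F [-7.15  0.07 -0.54] tool M [ 0.054 -0.961  0.01 ]
```

```bash
python3 - <<'E'
from plan import *
go((front_pose(B,BY,.016,0,H+.004,-3.5),BY,-3.5,1),(front_pose(B,BY,.012,0,H+.024,-2),BY,-2,1),(front_pose(B,BY,.010,0,H+.06,-2),BY,-2,1))
E
```

```text
[-0.026, -0.0, -0.017] [-0.0, 0.0028, -0.0] 
[-0.037, -0.0, -0.101] [-0.0, 0.0042, -0.0] 
[-0.022, -0.0, -0.239] [-0.0, -0.0, -0.0] 
-> [ 0.6496 -0.1132  0.0998]
```

carry_out(
  deltas=[
    [[-0.005, 0, 0, 0, 0, 0, 1], [-0.008, 0, -0.002, 0, 0.0004, 0, 1], [-0.011, 0, -0.004, 0, 0.0008, 0, 1], [-0.014, 0, -0.006, 0, 0.0012, 0, 1], [-0.016, 0, -0.008, 0, 0.0016, 0, 1], [-0.018, 0, -0.01, 0, 0.0019, 0, 1], [-0.02, 0, -0.012, 0, 0.0022, 0, 1], [-0.022, 0, -0.014, 0, 0.0025, 0, 1], [-0.024, 0, -0.016, 0, 0.0027, 0, 1], [-0.026, 0, -0.017, 0, 0.0028, 0, 1]],
  ],
)

```text
time_s: 25.3
position: [0.6505, -0.107, 0.0478]
tcp_rot: [[0.231, 0.973, -0.015], [0.971, -0.231, -0.059], [-0.061, -0.001, -0.998]]
force: [-0.5, -0.8, -2.9]
opening: 0.158
grasp_force: 30.0
```

carry_out(
  deltas=[
    [[-0.004, 0, -0.01, 0, 0.0004, 0, 1], [-0.008, 0, -0.02, 0, 0.0008, 0, 1], [-0.012, 0, -0.03, 0, 0.0012, 0, 1], [-0.015, 0, -0.04, 0, 0.0017, 0, 1], [-0.019, 0, -0.05, 0, 0.0021, 0, 1], [-0.022, 0, -0.06, 0, 0.0025, 0, 1], [-0.026, 0, -0.07, 0, 0.0029, 0, 1], [-0.03, 0, -0.08, 0, 0.0033, 0, 1], [-0.033, 0, -0.09, 0, 0.0038, 0, 1], [-0.037, 0, -0.101, 0, 0.0042, 0, 1]],
  ],
)

```text
time_s: 26.13
position: [0.6496, -0.1114, 0.0636]
tcp_rot: [[0.231, 0.973, -0.008], [0.972, -0.231, -0.033], [-0.034, -0.0, -0.999]]
force: [-1.6, 0.7, -2.9]
opening: 0.155
grasp_force: 30.0
```

```bash
python3 - <<'E'
from plan import *
from rig import capture
import cv2
s=st()
b=capture("scene")[170:330,200:400,::-1]; cv2.imwrite("pics/s4.png",cv2.resize(b,(700,560),interpolation=cv2.INTER_CUBIC))
E
```

```text
t 26.1333 pos [ 0.6496 -0.1114  0.0636] err [ -0.    1.8 -36.3] rot err [0.01 0.02 0.  ] F [-1.64  0.67 -2.94] M [-0.31  0.09  0.05] open 0.155 grip 30.0
```

View pics/s4.png

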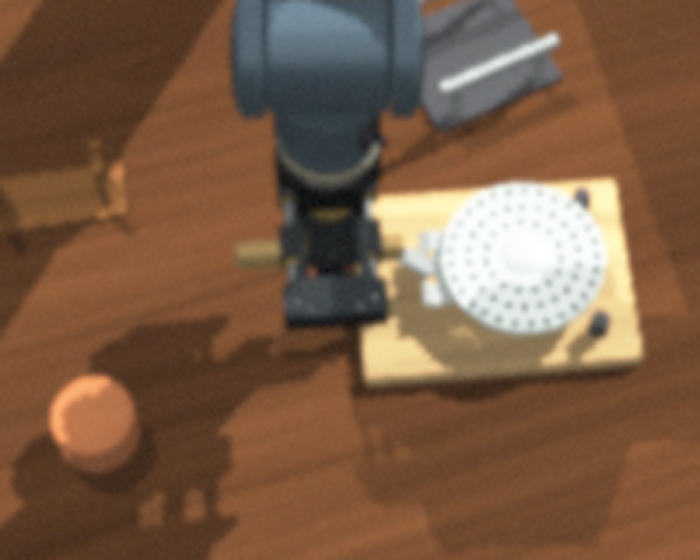

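```bash
python3 - <<'E'
from plan import *
from fit import *
q=np.array([200,170])+(np.array([522,256])+.5)/3.5-.5
K,T=C["scene"]; c=np.linalg.inv(T); r=c[:3,:3]@np.linalg.inv(K)@np.r_[q,1]
z=H+.024+.002+.007
w=c[:3,3]+r*(z-c[2,3])/r[2]
f=Ro.from_euler('z',-BY,degrees=True).apply(np.r_[w[:2]-B,0])[:2]; print("disc in board",f,"rel to front",f-[.012,0])
off=f-[.012,0]
P=front_pose(RK,RY,-off[0],-off[1],.092,-2)
go((P,RY,-2,4))
E
```

```text
disc in board [-0.00768975  0.00136038] rel to front [-0.01968975  0.00136038]
[-0.007, -0.265, -0.03] [-0.0005, -0.0, -0.015] 
[0.019, -0.265, -0.032] [-0.0006, -0.0, -0.0151] 
[0.043, -0.261, -0.032] [-0.0005, -0.0, -0.015] 
[0.068, -0.257, -0.033] [-0.0005, -0.0, -0.015] 
-> [ 0.494  -0.0797  0.1182]
```

carry_out(
  deltas=[
    [[-0.002, 0, -0.024, 0, 0, 0, 1], [-0.004, 0, -0.048, 0, 0, 0, 1], [-0.006, 0, -0.072, 0, 0, 0, 1], [-0.009, 0, -0.096, 0, 0, 0, 1], [-0.011, 0, -0.12, 0, 0, 0, 1], [-0.013, 0, -0.144, 0, 0, 0, 1], [-0.015, 0, -0.168, 0, 0, 0, 1], [-0.018, 0, -0.192, 0, 0, 0, 1], [-0.02, 0, -0.216, 0, 0, 0, 1], [-0.022, 0, -0.239, 0, 0, 0, 1]],
  ],
)

```text
time_s: 27.02
position: [0.6492, -0.1134, 0.0998]
tcp_rot: [[0.231, 0.973, -0.008], [0.972, -0.231, -0.034], [-0.035, -0.0, -0.999]]
force: [0.2, 0.0, -3.6]
opening: 0.16
grasp_force: 30.0
```

carry_out(
  deltas=[
    [[0, -0.01, 0, 0, 0, -0.0005, 1], [-0.001, -0.03, -0.003, 0, 0, -0.0015, 1], [-0.002, -0.06, -0.006, -0.0001, 0, -0.003, 1], [-0.002, -0.09, -0.009, -0.0001, 0, -0.005, 1], [-0.003, -0.12, -0.012, -0.0002, 0, -0.0065, 1], [-0.004, -0.15, -0.016, -0.0002, 0, -0.0085, 1], [-0.005, -0.18, -0.02, -0.0003, 0, -0.01, 1], [-0.005, -0.21, -0.024, -0.0004, 0, -0.012, 1], [-0.006, -0.24, -0.027, -0.0004, 0, -0.0135, 1], [-0.007, -0.265, -0.03, -0.0005, 0, -0.015, 1]],
  ],
)

```text
time_s: 27.85
position: [0.6098, -0.1049, 0.104]
tcp_rot: [[0.137, 0.99, -0.005], [0.99, -0.138, -0.034], [-0.035, -0.0, -0.999]]
force: [-0.5, 0.9, -3.3]
opening: 0.157
grasp_force: 30.0
```

carry_out(
  deltas=[
    [[0.002, -0.026, -0.003, -0.0001, 0, -0.0015, 1], [0.004, -0.053, -0.006, -0.0001, 0, -0.003, 1], [0.006, -0.08, -0.009, -0.0002, 0, -0.0045, 1], [0.008, -0.106, -0.012, -0.0002, 0, -0.006, 1], [0.01, -0.132, -0.016, -0.0003, 0, -0.0075, 1], [0.012, -0.159, -0.019, -0.0004, 0, -0.009, 1], [0.014, -0.185, -0.022, -0.0004, 0, -0.0105, 1], [0.016, -0.212, -0.025, -0.0005, 0, -0.012, 1], [0.018, -0.238, -0.028, -0.0005, 0, -0.0135, 1], [0.019, -0.265, -0.032, -0.0006, 0, -0.0151, 1]],
  ],
)

```text
time_s: 28.68
position: [0.5711, -0.0965, 0.1087]
tcp_rot: [[0.043, 0.999, -0.001], [0.998, -0.043, -0.035], [-0.035, 0.0, -0.999]]
force: [0.3, -0.5, -2.9]
opening: 0.159
grasp_force: 30.0
```

carry_out(
  deltas=[
    [[0.004, -0.026, -0.003, 0, 0, -0.0015, 1], [0.008, -0.052, -0.006, -0.0001, 0, -0.003, 1], [0.013, -0.078, -0.009, -0.0002, 0, -0.0045, 1], [0.017, -0.104, -0.012, -0.0002, 0, -0.006, 1], [0.021, -0.13, -0.016, -0.0003, 0, -0.0075, 1], [0.026, -0.156, -0.019, -0.0003, 0, -0.009, 1], [0.03, -0.182, -0.022, -0.0004, 0, -0.0105, 1], [0.034, -0.208, -0.025, -0.0004, 0, -0.012, 1], [0.039, -0.234, -0.028, -0.0005, 0, -0.0135, 1], [0.043, -0.261, -0.032, -0.0005, 0, -0.015, 1]],
  ],
)

```text
time_s: 29.52
position: [0.5322, -0.0882, 0.1132]
tcp_rot: [[-0.051, 0.999, 0.002], [0.998, 0.051, -0.035], [-0.035, 0.0, -0.999]]
force: [-0.1, 0.4, -2.3]
opening: 0.153
grasp_force: 30.0
```

carry_out(
  deltas=[
    [[0.008, -0.03, -0.004, -0.0001, 0, -0.0018, 1], [0.016, -0.06, -0.008, -0.0001, 0, -0.0036, 1], [0.024, -0.09, -0.012, -0.0002, 0, -0.0054, 1], [0.032, -0.12, -0.016, -0.0002, 0, -0.007, 1], [0.04, -0.15, -0.02, -0.0003, 0, -0.0088, 1], [0.048, -0.18, -0.023, -0.0004, 0, -0.0105, 1], [0.056, -0.21, -0.027, -0.0004, 0, -0.0123, 1], [0.062, -0.235, -0.03, -0.0005, 0, -0.0138, 1], [0.067, -0.252, -0.033, -0.0005, 0, -0.0148, 1], [0.068, -0.257, -0.033, -0.0005, 0, -0.015, 1]],
  ],
)

```text
time_s: 30.35
position: [0.4929, -0.0796, 0.1178]
tcp_rot: [[-0.144, 0.99, 0.004], [0.989, 0.144, -0.034], [-0.034, -0.001, -0.999]]
force: [-0.2, 0.9, -3.8]
opening: 0.156
grasp_force: 30.0
```

```bash
python3 - <<'E'
from plan import *
from rig import capture
import cv2
s=st()
im=capture("scene"); cv2.imwrite("pics/s5f.png",im[:,:,::-1])
b=im[120:280,250:450,::-1]; cv2.imwrite("pics/s5.png",cv2.resize(b,(700,560),interpolation=cv2.INTER_CUBIC))
E
```

```text
t 30.35 pos [ 0.4929 -0.0796  0.1178] err [-1.1  0.  -0.4] rot err [ 0.03  0.02 -0.02] F [-0.17  0.94 -3.79] M [-0.25 -0.01 -0.03] open 0.156 grip 30.0
```

View pics/s5.png

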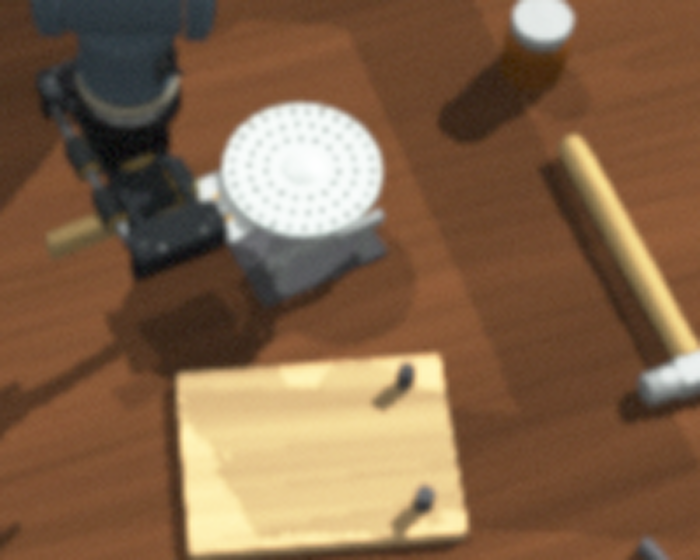

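The disc rides level over the rack, centred near (302,170) in the crop. I'll check its centre and then lower it.

```bash
python3 - <<'E'
from plan import *
from fit import *
q=np.array([250,120])+(np.array([302,170])+.5)/3.5-.5
K,T=C["scene"]; c=np.linalg.inv(T); r=c[:3,:3]@np.linalg.inv(K)@np.r_[q,1]
z=.094+.007
w=c[:3,3]+r*(z-c[2,3])/r[2]
e=Ro.from_euler('z',-RY,degrees=True).apply(np.r_[w[:2]-RK,0])[:2]; print("disc in rack",e)
x=.0197-e[0]; y=-.00136-e[1]
go((front_pose(RK,RY,x,y,.066,-2),RY,-2,1),(front_pose(RK,RY,x,y,.054,-2),RY,-2,1),(front_pose(RK,RY,x,y,.044,-2),RY,-2,1))
E
```

```text
disc in rack [ 0.00108889 -0.00123467]
[-0.001, -0.008, 0.174] [0.0, -0.0, -0.0] 
[0.003, 0.0, 0.08] [0.0, -0.0, -0.0] 
[0.002, 0.0, 0.066] [0.0, -0.0, -0.0] 
-> [ 0.4929 -0.0809  0.0702]
```

carry_out(
  deltas=[
    [[0, 0, 0.012, 0, 0, 0, 1], [0, -0.002, 0.03, 0, 0, 0, 1], [0, -0.003, 0.05, 0, 0, 0, 1], [0, -0.004, 0.07, 0, 0, 0, 1], [0, -0.005, 0.09, 0, 0, 0, 1], [0, -0.006, 0.11, 0, 0, 0, 1], [-0.001, -0.007, 0.13, 0, 0, 0, 1], [-0.001, -0.008, 0.15, 0, 0, 0, 1], [-0.001, -0.008, 0.167, 0, 0, 0, 1], [-0.001, -0.008, 0.174, 0, 0, 0, 1]],
  ],
)

```text
time_s: 31.23
position: [0.4923, -0.081, 0.0912]
tcp_rot: [[-0.144, 0.99, 0.004], [0.989, 0.144, -0.034], [-0.034, -0.001, -0.999]]
force: [-0.4, -0.2, -3.1]
opening: 0.159
grasp_force: 30.0
```

carry_out(
  deltas=[
    [[0, 0, 0.008, 0, 0, 0, 1], [0, 0, 0.016, 0, 0, 0, 1], [0.001, 0, 0.024, 0, 0, 0, 1], [0.001, 0, 0.032, 0, 0, 0, 1], [0.001, 0, 0.04, 0, 0, 0, 1], [0.002, 0, 0.048, 0, 0, 0, 1], [0.002, 0, 0.056, 0, 0, 0, 1], [0.002, 0, 0.064, 0, 0, 0, 1], [0.003, 0, 0.072, 0, 0, 0, 1], [0.003, 0, 0.08, 0, 0, 0, 1]],
  ],
)

```text
time_s: 32.07
position: [0.4925, -0.081, 0.0797]
tcp_rot: [[-0.144, 0.99, 0.005], [0.989, 0.144, -0.034], [-0.035, 0.0, -0.999]]
force: [-0.6, 0.1, -2.2]
opening: 0.158
grasp_force: 30.0
```

carry_out(
  deltas=[
    [[0, 0, 0.007, 0, 0, 0, 1], [0, 0, 0.014, 0, 0, 0, 1], [0.001, 0, 0.02, 0, 0, 0, 1], [0.001, 0, 0.027, 0, 0, 0, 1], [0.001, 0, 0.034, 0, 0, 0, 1], [0.001, 0, 0.04, 0, 0, 0, 1], [0.001, 0, 0.047, 0, 0, 0, 1], [0.002, 0, 0.054, 0, 0, 0, 1], [0.002, 0, 0.06, 0, 0, 0, 1], [0.002, 0, 0.066, 0, 0, 0, 1]],
  ],
)

```text
time_s: 32.9
position: [0.4925, -0.0811, 0.0697]
tcp_rot: [[-0.144, 0.99, 0.005], [0.989, 0.144, -0.034], [-0.035, 0.0, -0.999]]
force: [0.7, -0.3, -1.8]
opening: 0.159
grasp_force: 30.0
```

```bash
python3 - <<'E'
from plan import *
from rig import capture
import cv2
s=st()
b=capture("scene")[120:280,250:450,::-1]; cv2.imwrite("pics/s6.png",cv2.resize(b,(700,560),interpolation=cv2.INTER_CUBIC))
E
```

```text
t 32.9 pos [ 0.4925 -0.0811  0.0697] err [-0.4 -0.2 -0.5] rot err [-0. -0. -0.] F [ 0.73 -0.32 -1.82] M [-0.15  0.04 -0.  ] open 0.159 grip 30.0
```

View pics/s6.png

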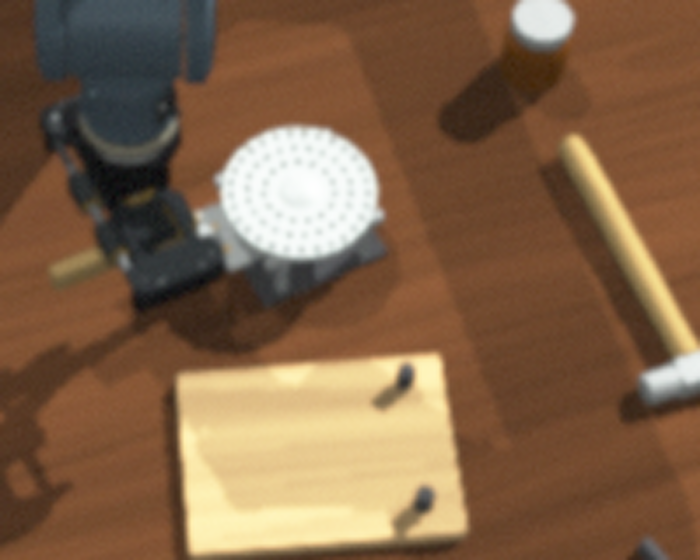

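The disc sits on both rails, centred near (300,190), and the wrist load is back to the spatula alone. I'll withdraw and return to the rest.

```bash
python3 - <<'E'
from plan import *
p,R=load()
h=np.array([np.cos(np.radians(RY)),np.sin(np.radians(RY)),0])
a=p-.112*h; b=a.copy(); b[2]=.15
go((a,RY,-2,1),(b,RY,-2,1),([.4926,-.304,.13],81,0,1),([.4926,-.304,.06],81,0,1),([.4926,-.304,.0435],81,0,1))
E
```

```text
[-0.746, 0.0, 0.026] [0.0, -0.0, -0.0] 
[-0.019, 0.0, -0.532] [0.0, -0.0, -0.0] 
[-0.72, -0.216, 0.159] [0.0008, 0.0055, 0.048] 
[0.0, -0.001, 0.466] [0.0, -0.0, 0.0] 
[0.0, 0.0, 0.11] [0.0, -0.0, 0.0] 
-> [ 0.4925 -0.304   0.0436]
```

carry_out(
  deltas=[
    [[-0.05, 0, 0.002, 0, 0, 0, 1], [-0.12, 0, 0.004, 0, 0, 0, 1], [-0.2, 0, 0.007, 0, 0, 0, 1], [-0.28, 0, 0.01, 0, 0, 0, 1], [-0.36, 0, 0.013, 0, 0, 0, 1], [-0.44, 0, 0.015, 0, 0, 0, 1], [-0.52, 0, 0.018, 0, 0, 0, 1], [-0.6, 0, 0.021, 0, 0, 0, 1], [-0.68, 0, 0.024, 0, 0, 0, 1], [-0.746, 0, 0.026, 0, 0, 0, 1]],
  ],
)

```text
time_s: 33.78
position: [0.5089, -0.1935, 0.0697]
tcp_rot: [[-0.143, 0.99, 0.005], [0.989, 0.143, -0.035], [-0.035, 0.0, -0.999]]
force: [0.3, 0.5, -2.1]
opening: 0.158
grasp_force: 30.0
```

carry_out(
  deltas=[
    [[-0.019, 0, 0, 0, 0, 0, 1], [-0.019, 0, -0.06, 0, 0, 0, 1], [-0.019, 0, -0.12, 0, 0, 0, 1], [-0.019, 0, -0.2, 0, 0, 0, 1], [-0.019, 0, -0.28, 0, 0, 0, 1], [-0.019, 0, -0.36, 0, 0, 0, 1], [-0.019, 0, -0.44, 0, 0, 0, 1], [-0.019, 0, -0.5, 0, 0, 0, 1], [-0.019, 0, -0.532, 0, 0, 0, 1], [-0.019, 0, -0.532, 0, 0, 0, 1]],
  ],
)

```text
time_s: 34.62
position: [0.5092, -0.1917, 0.1512]
tcp_rot: [[-0.145, 0.989, 0.007], [0.989, 0.145, -0.036], [-0.036, 0.002, -0.999]]
force: [0.6, -0.5, -2.2]
opening: 0.16
grasp_force: 30.0
```

carry_out(
  deltas=[
    [[-0.08, -0.025, 0.018, 0.0001, 0.0006, 0.005, 1], [-0.16, -0.05, 0.036, 0.0002, 0.0012, 0.011, 1], [-0.24, -0.07, 0.054, 0.0003, 0.0018, 0.016, 1], [-0.32, -0.096, 0.072, 0.0004, 0.0024, 0.021, 1], [-0.4, -0.12, 0.09, 0.0004, 0.003, 0.027, 1], [-0.48, -0.144, 0.106, 0.0005, 0.0037, 0.032, 1], [-0.56, -0.168, 0.124, 0.0006, 0.0043, 0.037, 1], [-0.64, -0.192, 0.142, 0.0007, 0.0049, 0.043, 1], [-0.72, -0.216, 0.159, 0.0008, 0.0055, 0.048, 1], [-0.72, -0.216, 0.159, 0.0008, 0.0055, 0.048, 1]],
  ],
)

```text
time_s: 35.45
position: [0.4922, -0.3077, 0.1291]
tcp_rot: [[0.161, 0.987, 0.001], [0.987, -0.161, -0.002], [-0.001, 0.001, -1.0]]
force: [0.9, -1.0, -2.3]
opening: 0.154
grasp_force: 30.0
```

carry_out(
  deltas=[
    [[0, 0, 0, 0, 0, 0, 1], [0, 0, 0.04, 0, 0, 0, 1], [0, 0, 0.1, 0, 0, 0, 1], [0, 0, 0.16, 0, 0, 0, 1], [0, 0, 0.22, 0, 0, 0, 1], [0, -0.001, 0.28, 0, 0, 0, 1], [0, -0.001, 0.34, 0, 0, 0, 1], [0, -0.001, 0.4, 0, 0, 0, 1], [0, -0.001, 0.45, 0, 0, 0, 1], [0, -0.001, 0.466, 0, 0, 0, 1]],
  ],
)

```text
time_s: 36.28
position: [0.4914, -0.3036, 0.0579]
tcp_rot: [[0.156, 0.988, -0.002], [0.988, -0.156, 0.002], [0.002, -0.002, -1.0]]
force: [-0.2, -0.4, -2.0]
opening: 0.154
grasp_force: 30.0
```

```bash
python3 - <<'E'
from plan import *
from rig import capture
import cv2,numpy as np
s=st()
a=capture("scene")[150:310,170:370,::-1]; b=capture("top")[90:250,250:450,::-1]
cv2.imwrite("pics/s7.png",cv2.resize(np.hstack([a,b]),(800,320),interpolation=cv2.INTER_CUBIC))
E
```

```text
t 36.2833 pos [ 0.4914 -0.3036  0.0579] err [-1.1  0.4 14.4] rot err [0.12 0.08 0.  ] F [-0.19 -0.4  -2.02] M [-0.13  0.09 -0.05] open 0.154 grip 30.0
```

View pics/s7.png

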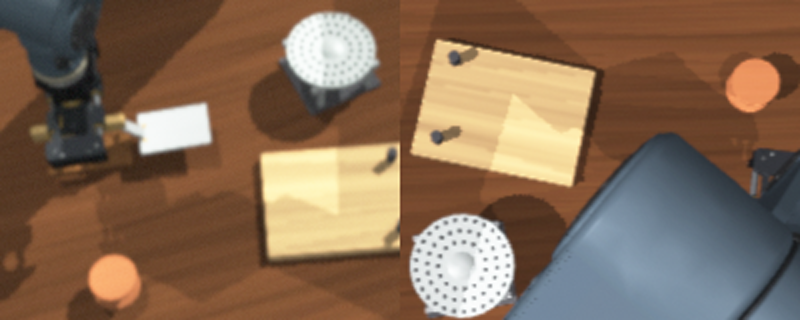

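The disc stays on the rack and the spatula is lined up above its rest. I'll lower it, open the gripper and retreat.

carry_out(
  deltas=[
    [[0, 0, 0.01, 0, 0, 0, 1], [0, 0, 0.025, 0, 0, 0, 1], [0, 0, 0.04, 0, 0, 0, 1], [0, 0, 0.055, 0, 0, 0, 1], [0, 0, 0.07, 0, 0, 0, 1], [0, 0, 0.08, 0, 0, 0, 1], [0, 0, 0.09, 0, 0, 0, 1], [0, 0, 0.1, 0, 0, 0, 1], [0, 0, 0.11, 0, 0, 0, 1], [0, 0, 0.11, 0, 0, 0, 1]],
  ],
)

```text
time_s: 37.22
position: [0.492, -0.3041, 0.0428]
tcp_rot: [[0.156, 0.988, -0.0], [0.988, -0.156, 0.001], [0.001, -0.0, -1.0]]
force: [0.6, 0.1, -2.2]
opening: 0.159
grasp_force: 30.0
```

```bash
python3 -c "
from plan import *
mm()"
```

```text
t 37.2167 pos [ 0.492  -0.3041  0.0428] err [-0.6 -0.1 -0.8] rot err [ 0.03  0.02 -0.  ] F [ 0.57  0.1  -2.22] M [-0.16  0.08 -0.01] open 0.159 grip 30.0
tool F [0.19 0.55 2.22] tool M [ 0.056 -0.167  0.008]
```

carry_out(
  deltas=[
    [[0, 0, 0.003, 0, 0, 0, 1], [0, 0, 0.005, 0, 0, 0, 1], [0, 0, 0.005, 0, 0, 0, 1], [0, 0, 0.005, 0, 0, 0, 0.6], [0, 0, 0.005, 0, 0, 0, 0.4], [0, 0, 0.005, 0, 0, 0, 0.2], [0, 0, 0.005, 0, 0, 0, 0], [0, 0, 0.005, 0, 0, 0, -0.5], [0, 0, 0.005, 0, 0, 0, -1], [0, 0, 0.005, 0, 0, 0, -1]],
  ],
)

```text
time_s: 38.05
position: [0.4921, -0.3042, 0.0424]
tcp_rot: [[0.156, 0.988, 0.0], [0.988, -0.156, 0.0], [0.0, 0.0, -1.0]]
force: [-1.0, -0.1, -0.1]
opening: 0.573
grasp_force: 0.0
```

carry_out(
  deltas=[
    [[0, 0, 0, 0, 0, 0, -1], [0, 0, 0, 0, 0, 0, -1], [0, 0, 0, 0, 0, 0, -1], [0, 0, 0, 0, 0, 0, -1], [0, 0, 0, 0, 0, 0, -1], [0, 0, 0, 0, 0, 0, -1], [0, 0, 0, 0, 0, 0, -1], [0, 0, 0, 0, 0, 0, -1], [0, 0, 0, 0, 0, 0, -1], [0, 0, 0, 0, 0, 0, -1]],
  ],
)

```text
time_s: 38.88
position: [0.4921, -0.3042, 0.0424]
tcp_rot: [[0.156, 0.988, 0.0], [0.988, -0.156, 0.0], [0.0, 0.0, -1.0]]
force: [0.2, -0.4, -0.5]
opening: 0.998
grasp_force: 0.0
```

carry_out(
  deltas=[
    [[0, 0, -0.05, 0, 0, 0, -1], [0, 0, -0.12, 0, 0, 0, -1], [0, 0, -0.22, 0, 0, 0, -1], [0, 0, -0.32, 0, 0, 0, -1], [0, 0, -0.42, 0, 0, 0, -1], [0, 0, -0.52, 0, 0, 0, -1], [0, 0, -0.62, 0, 0, 0, -1], [0, 0, -0.72, 0, 0, 0, -1], [0, 0, -0.82, 0, 0, 0, -1], [0, 0, -0.9, 0, 0, 0, -1]],
  ],
)

```text
time_s: 39.72
position: [0.4924, -0.3045, 0.1799]
tcp_rot: [[0.156, 0.988, 0.002], [0.988, -0.156, -0.002], [-0.001, 0.002, -1.0]]
force: [0.1, -1.4, -0.4]
opening: 1.004
grasp_force: 0.0
```

carry_out(
  deltas=[
    [[-0.1, 0, -0.1, 0, 0, 0, -1], [-0.25, 0, -0.2, 0, 0, 0, -1], [-0.4, 0, -0.3, 0, 0, 0, -1], [-0.6, 0, -0.4, 0, 0, 0, -1], [-0.8, 0, -0.4, 0, 0, 0, -1], [-0.8, 0, -0.4, 0, 0, 0, -1], [-0.8, 0, -0.4, 0, 0, 0, -1], [-0.8, 0, -0.4, 0, 0, 0, -1], [-0.8, 0, -0.4, 0, 0, 0, -1], [-0.8, 0, -0.4, 0, 0, 0, -1]],
  ],
)

```text
time_s: 40.55
position: [0.4734, -0.4213, 0.2372]
tcp_rot: [[0.155, 0.988, -0.0], [0.988, -0.155, 0.001], [0.001, -0.001, -1.0]]
force: [0.0, 0.5, 0.5]
opening: 0.998
grasp_force: 0.0
```

```bash
python3 - <<'E'
from rig import capture
import cv2,numpy as np
a=capture("scene")[150:310,170:370,::-1]
cv2.imwrite("pics/s8.png",cv2.resize(a,(700,560),interpolation=cv2.INTER_CUBIC))
E
```

```text
(no output)
```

View pics/s8.png

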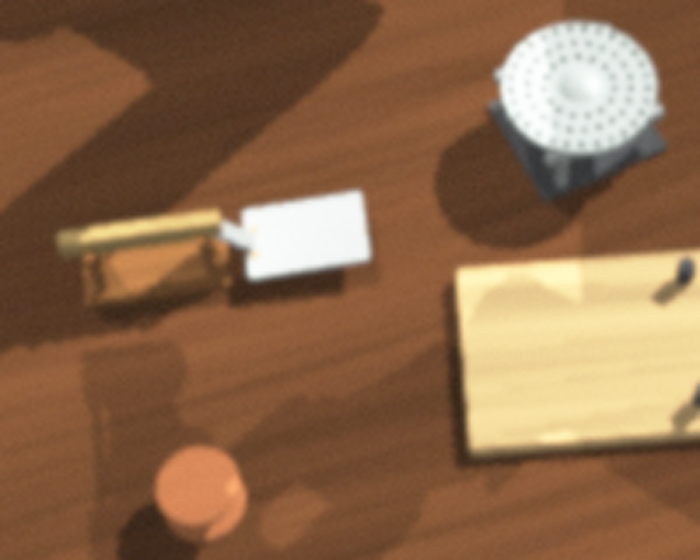

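The spatula lies in its rest, its handle from (60,243) to (220,220). The disc is level on both rails near (580,88).

```bash
python3 -c "
from rig import job
print(job.hand_in())"
```

```text
the job is handed in; nothing more can be done
None
```

I handed the job in at about 41 s. In the last picture the disc lies level and centred on both rails and the spatula is back in its rest. I left the hammer, jar and spool alone, and hand-in returned no verdict.

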